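Make up the inspection kit and the sampling kit

TASK

Make up two kits from the loose stock in the middle of the bench: the tray in which the brush lies is the inspection kit and gets the eye loupe and one pair of tweezers; the tray in which a lidded pot already stands is the sampling kit and gets the other lidded pot, the vial and the other pair of tweezers. Stand the loupe, pot and vial upright and lay the tweezers flat, each directly on the tray's floor with nothing on top of anything else. Leave the brush and the pot that are already in the trays where they are.

Things in the scene. Friction and masses are not known exactly. Their poses are not given: they have to be found in the camera images.
- tray_inspect: a cream stacking tray, 225 (its x) x 132 (its y) x 40 mm, fixed to the bench for the job; origin at the centre of its underside, its floor 7 mm above the origin, walls 4 mm thick and 35 to 38 mm high, inside 216 x 122 mm. The inspection kit: the tray in which the brush lies, along one long wall (about y = +44 mm in the tray's frame); left or right of the stock
- tray_sample: a cream stacking tray, 225 (its x) x 132 (its y) x 40 mm, fixed to the bench for the job; origin at the centre of its underside, its floor 7 mm above the origin, walls 4 mm thick and 35 to 38 mm high, inside 216 x 122 mm. The sampling kit: the tray in which a lidded pot already stands in one corner (about x = +76, y = +28 mm in the tray's frame); left or right of the stock
- brush: a slim brush, 150 mm long (its y), 17 mm wide, 8 mm high, loose, lying in the inspection tray; origin in the middle of the underside; must stay where it is
- pot_in_tray: a round pot with a lid, 52 mm across, 50 mm high, loose, standing in the sampling tray; origin at the centre of its underside; must stay where it is
- loupe: a black eye loupe, a round cup standing on its wide rim, 35 mm across, 27 mm high, 20 g; origin at the centre of its underside, z up
- pot: the other round pot with a lid, standing on the bench; 52 mm across at the lid, body and solid core 48 mm across and 42 mm high, 50 mm high with the lid, 50 g; the lid stays on; origin at the centre of its underside, z up
- vial: a slender capped sample vial standing on the bench, 18 mm across, 45 mm high (solid to 41 mm), 20 g; its axis stands 3 mm along its own +x from the origin, which lies in the plane of its underside; z up
- tweezers_a: one of two equal steel tweezers, 122 mm long (its y), 12 mm wide (its x), 10 mm high, 16 g; origin in the middle of the underside; lies loose on the bench, take it across the middle. Either pair may go to either kit
- tweezers_b: one of two equal steel tweezers, 122 mm long (its y), 12 mm wide (its x), 10 mm high, 16 g; origin in the middle of the underside; lies loose on the bench, take it across the middle. Either pair may go to either kit
There are look-alikes about, which are no part of the job. What is meant by the pot is not blue, and is the larger of those in its own colour.

How it is judged:
By the outcome, as a careful person would: the job done as asked, in the order asked, and still so for the second after the job is handed in, with the robot touching nothing.
It also fails if it takes over 128 s, if anything falls off the work surface, if the arm or the gripper's body presses on something with over 40 N, if the wrist force passes 120 N, or if a joint passes its speed limit or range.

ROBOT

A 6-joint arm with a two-finger parallel gripper is mounted at the origin on a cart in front of the work surface, level with it; the furniture and walls round the work are solid. World frame = base frame: x ahead of the robot, y to its left, z up, the work surface at z = 0. Lengths are in mm, angles in rad, forces in N, time in s.
With the tool pointing down it reaches from about 350 to 875 mm from the base axis. Payload 4.2 kg.
Tool frame: the origin (TCP) lies midway between the tips of the shut fingers; the grasp point (between the pads) lies 19 mm behind it; x points along the fingers, y is the direction in which the jaws open and shut, and the axes are right-handed (so a half turn about x gives the same grasp; the last joint's range is limited). The gripper opens to 85 mm and grips with 20 to 120 N. Pads are 22 mm wide; open, the fingers measure 114 mm over their backs; the gripper's body (76 mm by 85 mm) begins 54 mm behind the grasp point. The pads swing forward as they close: fully open they stand 13 mm farther back than shut.
Start: joints at [1.405, 0.385, 0.008, 0, -1.194, -0.259], TCP at [257.553, 569.443, 231.312] pointing down, gripper open.
Joint ranges: [-3.14, 3.14], [-1.21, 2.06], [-1.07, 1.41], [-3.16, 2.05], [-2.99, -0.16], [-3.1, 3.1]. Speed limits (rad/s): [2.79, 2.79, 3.14, 3.14, 3.14, 3.14].

INTERFACE

Orientations are given as a unit quaternion [x, y, z, w].
In Python, from bench import readout, imaging, arm gives the robot as it stands.
- The arm moves only by the tool arm_command, never from a script. Its argument "increments" is a list of rows, each a list of 3 entries, a list of its own where there are three numbers: the turn, a rotation vector about the world's x, y, z in degrees, then the shift along the world's x, y, z in mm, then the closure, from 0 (fully open) to 1 (shut). In form: [[[ax, ay, az], [tx, ty, tz], fingers], ...]. A call has exactly 5 rows; each row is the pose to reach, as a shift and turn from the pose measured when the call began; what a row does not reach only later rows make up. A row lasts 1/10 s, in which the tool goes at most 50 mm and 8.59 degrees, less where a joint would pass 70% of its speed; a pose out of reach is approached as far as the arm can. A call with a gripper value outside its range is refused whole. The fingers move at their own pace and stop on an object; the grip force is fixed at half the most. Time passes only in rows, so rows that repeat a pose let the fingers close, or fill a call up. It gives the time, the measured TCP pose, the force and the opening at its end, in the units of the state.
- readout.read_state(): the state, without advancing time (a new reading comes with each control period).
- imaging.get_image(name): name is "scene" or "top" or "wrist"; returns (picture, depth): 420x560x3 uint8, blue, green, red; 420x560 float32, mm along the optical axis (not along the pixel's ray), 0 where there is no reading.
- imaging.camera_info(name): a dict with "vfov" (degrees; the focal length in pixels is half the picture's height over the tangent of half this angle, whatever the lens; pixels are square), "cx", "cy" (the principal point, pixels), "D" ([k1, k2, p1, p2, k3] as OpenCV has them; the pictures are not rectified), "eye" and "rotation" of the camera in the world; the wrist camera has in their place "T_tool_cam" (4x4, takes a point from camera to tool coordinates, whose origin is the TCP and whose axes are the tool frame's). Camera axes: x right, y down, z forward; pixel columns grow to the right and rows downward; lengths in mm; the calibration is good to about 2 mm. A picture is of the moment at which its call begins: read the wrist's pose just before it. camera_info takes no time and is no camera call.
- arm.job_done(): hands the job in, once; it reports no verdict.
The state is a dict: "clock": time; "joints": joint angles; "joint_vel": joint speeds; "joint_efforts": joint torques, N m; "position": TCP position; "ee_rot": TCP orientation; "contact_force": force on the tool from outside, world axes, zero at the start; "wrist_torque": the same for the moment, N m; "gripper_width": finger opening in mm.
Only numpy, scipy, OpenCV 4.12 (cv2) and the standard library are available. Lean on these libraries where they do the work, as an engineer would, in place of code of your own. Each camera call takes 0.05 s, during which the arm holds its last target. There are 200 camera calls.

## Working session

There is one attempt and no reset: what is moved stays moved. The work goes in short steps, Python scripts to look and compute and a tool call to move; the robot and the scene stay as the last step left them, time stands still between calls to the robot, and variables do not carry over. Pictures are saved under pics/ and viewed, about 12 in all and at most 16, crops included, and the job is handed in when it is done.

Besides the shell and the picture viewer there is one more tool, called after "Call:" as name(argument=value, ...) on one line, values as JSON. arm_command: Moves the arm, as the interface text tells. Its arguments: {"type":"object","properties":{"increments":{"type":"array","items":{"type":"array"}}},"required":["increments"]}

```bash
ls; mkdir -p pics; cat > h.py <<'E'
import numpy as np, cv2
from scipy.spatial.transform import Rotation as R
from bench import readout, imaging, arm
def K(ci,h=420):
    f=h/2/np.tan(np.radians(ci["vfov"])/2)
    return np.array([[f,0,ci["cx"]],[0,f,ci["cy"]],[0,0,1]])
def grab(name):
    s=readout.read_state(); im,d=imaging.get_image(name); ci=imaging.camera_info(name)
    if name=="wrist":
        T=np.eye(4); T[:3,:3]=R.from_quat(s["ee_rot"]).as_matrix(); T[:3,3]=s["position"]
        T=T@np.array(ci["T_tool_cam"])
        Rm,t=T[:3,:3],T[:3,3]
    else:
        Rm,t=np.array(ci["rotation"]),np.array(ci["eye"])
        if Rm.shape!=(3,3): Rm=R.from_quat(Rm).as_matrix()
    return im,d,ci,Rm,t
def cloud(d,ci,Rm,t):
    h,w=d.shape; u,v=np.meshgrid(np.arange(w),np.arange(h))
    p=cv2.undistortPoints(np.stack([u,v],-1).reshape(-1,1,2).astype(np.float64),K(ci),np.array(ci["D"],float)).reshape(h,w,2)
    c=np.dstack([p*d[...,None],d]).astype(float)
    P=c@Rm.T+t; P[d==0]=np.nan
    return P
E
python3 - <<'E'
from h import *
for n in("top","scene"):
    im,d,ci,Rm,t=grab(n); print(n,ci)
    P=cloud(d,ci,Rm,t); np.savez("pics/"+n,im=im,P=P)
    cv2.imwrite(f"pics/{n}0.png",cv2.resize(im,(800,600),interpolation=cv2.INTER_CUBIC))
    print(P[::60,::80].round(0).tolist() if n=="top" else "")
print(readout.read_state())
E
```

```text
pics
top {'vfov': 57.80775258256951, 'cx': 290.0914624474244, 'cy': 207.65262472564217, 'D': array([0.00943824, 0.        , 0.        , 0.        , 0.        ]), 'eye': array([ 429.04101284,   31.24151562, 1068.06392123]), 'rotation': array([ 0.71392741, -0.69639249,  0.05425006, -0.04901101])}
[[[1365.0, 1110.0, -227.0], [1500.0, 922.0, -396.0], [1071.0, 363.0, 200.0], [1080.0, 165.0, 197.0], [1086.0, -36.0, 197.0], [1089.0, -236.0, 201.0], [1096.0, -438.0, 199.0]], [[1151.0, 1111.0, -265.0], [1446.0, 1125.0, -785.0], [913.0, 352.0, 198.0], [918.0, 157.0, 200.0], [924.0, -38.0, 199.0], [929.0, -234.0, 200.0], [933.0, -428.0, 202.0]], [[933.0, 1110.0, -302.0], [1123.0, 1094.0, -786.0], [836.0, 412.0, -1.0], [842.0, 178.0, 1.0], [835.0, -54.0, 35.0], [855.0, -292.0, -0.0], [778.0, -419.0, 207.0]], [[713.0, 1108.0, -338.0], [813.0, 1059.0, -781.0], [657.0, 399.0, -1.0], [662.0, 170.0, 3.0], [669.0, -59.0, -1.0], [675.0, -288.0, 1.0], [681.0, -519.0, -0.0]], [[501.0, 1264.0, -588.0], [518.0, 1031.0, -785.0], [486.0, 384.0, 6.0], [491.0, 163.0, -0.0], [497.0, -61.0, -1.0], [502.0, -284.0
[... 657 characters left out ...]
': 0.1, 'joints': array([ 1.40461213e+00,  3.85467544e-01,  6.73464812e-03, -4.12935081e-04,
       -1.19398018e+00, -2.58589451e-01]), 'joint_vel': array([-5.77122588e-04, -2.22866000e-03,  4.20237011e-03,  1.05583415e-03,
       -5.75293581e-05,  1.36651083e-05]), 'joint_efforts': array([-3.98309294e-04, -3.93319452e+01,  1.88929170e+01,  4.19790521e+00,
       -2.55088926e-03,  3.40134960e-06]), 'position': array([257.35191896, 568.97928107, 230.33065429]), 'ee_rot': array([-0.69110256,  0.14978944,  0.69131107,  0.148423  ]), 'contact_force': array([-0.76916896, -0.46967162,  0.05999645]), 'wrist_torque': array([ 0.01138132, -0.01999158, -0.03455298]), 'gripper_width': 85.44819878077817}
```

View pics/top0.png

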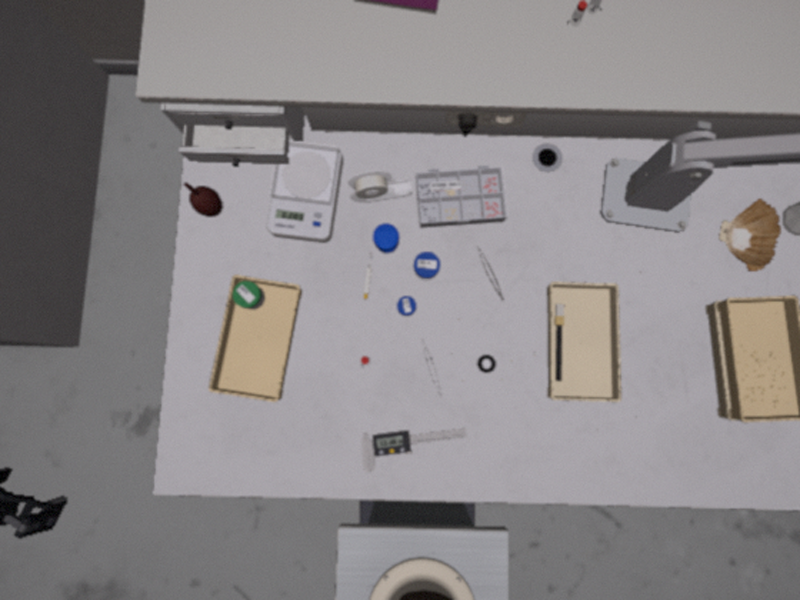

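View pics/scene0.png

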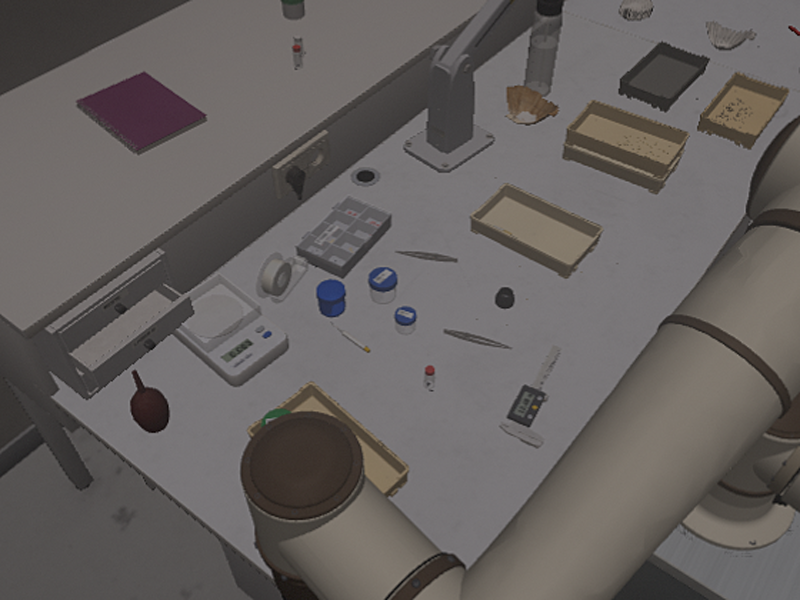

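The top view (800x600 px) shows the sampling tray on the left (255,338), holding a green-lidded pot at (247,293). The inspection tray is on the right (583,340), with the brush at (559,340).

Possible mix-ups:
- **Pots:** an all-blue one at (386,237), a larger clear one with a blue lid at (427,265), and a small clear one at (406,305). I choose (427,265).
- **Loupe:** the ring at (487,364), against the grommet at (547,157). I choose (487,364).
- **Vial:** the red cap at (365,360); the other vials are on the back shelf.
- **Tweezers:** (490,273) and (431,367). The pen-like thing at (367,277) and the caliper aren't tweezers.

```bash
python3 - <<'E'
from h import *
for n in ("top",):
    z=np.load(f"pics/{n}.npz"); im,P=z["im"],z["P"]
    Z=P[...,2]
    m=((Z>5)&(Z<80)&(P[...,0]>280)&(P[...,0]<860)).astype(np.uint8)
    k,l,s,c=cv2.connectedComponentsWithStats(m,connectivity=8)
    for i in range(1,k):
        if s[i,4]<8: continue
        q=P[l==i]; r=cv2.minAreaRect(q[:,:2].astype(np.float32))
        print((c[i]/.7).round(),s[i,4],"rect",np.round(r[0],1),np.round(r[1],1),round(r[2],1),"z",np.percentile(q[:,2],[50,95]).round(1),"med",np.median(q[:,:2],0).round(1))
    a=im[150:300,230:390]; cv2.imwrite("pics/crop1.png",cv2.resize(a,(800,750))[:600])
z=np.load("pics/scene.npz")["im"]; cv2.imwrite("pics/crop2.png",cv2.resize(z[170:290,210:370],(800,600),interpolation=cv2.INTER_CUBIC))
E
```

```text
[239. 147.] 10 rect [859.6 370.4] [ 1.2 24.3] 2.5 z [67.3 68.6] med [859.6 370.8]
[304. 194.] 2945 rect [782.6 279.4] [188.2 171. ] 84.6 z [59.  67.5] med [772.9 243.9]
[209. 160.] 82 rect [830.4 425.1] [ 3.9 82. ] 0.3 z [70.6 78.6] med [830.6 425.3]
[640. 203.] 1726 rect [ 797.3 -439.2] [177.7 116.1] 82.3 z [11.5 69.2] med [ 776.7 -406.8]
[461. 196.] 2390 rect [789.8 -62.4] [112.9 175.6] 5.6 z [33.4 36.6] med [785.3 -62.5]
[378. 186.] 671 rect [799.6  97.4] [ 33.4 123.3] 12.3 z [50.4 75.5] med [795.2 102.9]
[206. 202.] 337 rect [757.5 437.2] [49.  50.2] 2.7 z [61.4 78.3] med [749.  426.9]
[753. 235.] 1429 rect [ 716.9 -634.4] [124.5 113.3] 26.2 z [24.  51.1] med [ 727.1 -642.6]
[792. 218.] 219 rect [ 757.1 -723.6] [60.4 26.2] 17.5 z [26.2 50.6] med [ 757.4 -716.5]
[386. 237.] 310 rect [696.6  83.1] [49.2 49.8] 57.8 z [48.6 52. ] med [693.4  83. ]
[427. 265.] 300 rect [643.4   2.7] [50.7 49.3] 1.4 z [48.7 52.1] med [641.6   3.1]
[367. 282.] 44 rect [614.8 119.4] [ 7.3 66.7] 85.2 z [ 7.5 10. ] med [613.6 119.3]
[254. 337.] 3379 rect [498.  332.5] [148.6 225.3] 82.5 z [ 8.3 55.4] med [498.1 331.6]
[584. 341.] 3638 rect [ 506.1 -299.6] [133.  224.5] 89.6 z [ 8.7 38.3] med [ 505.6 -307.7]
[407. 305.] 156 rect [564.6  40.3] [36.5 35.7] 1.5 z [36.1 39.4] med [564.6  39.2]
[756. 357.] 5180 rect [ 480.5 -617. ] [229.3 136.8] 1.4 z [47.8 76. ] med [ 482.6 -616.7]
[366. 360.] 40 rect [458.1 114.4] [16.3 15.4] 1.3 z [41.9 47.6] med [457.8 113.8]
[486. 363.] 120 rect [ 459.1 -116.7] [32.7 33.2] 39.0 z [15.  26.9] med [ 458.9 -115.8]
[403. 441.] 731 rect [309.4  19.5] [ 42.4 199.4] 4.3 z [16.2 21.5] med [311.1  50.7]
```

View pics/crop2.png

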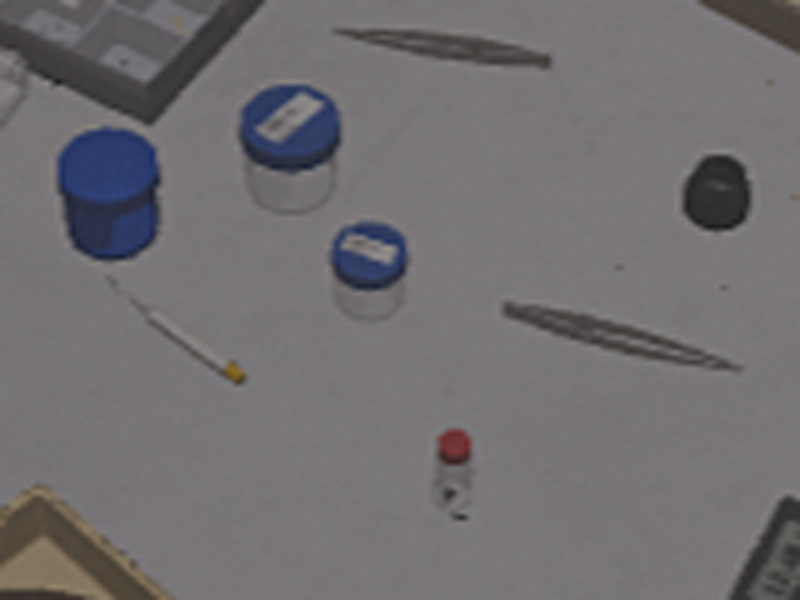

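The crop confirms it: the all-blue pot is at (108,190), the larger clear pot with the blue lid at (290,150), the small one at (370,270), the vial at (454,470) and the loupe at (716,190). I'll use the larger clear pot.

```bash
python3 - <<'E'
from h import *
z=np.load("pics/top.npz"); im,P=z["im"],z["P"]; Z=P[...,2]
g=cv2.cvtColor(im,cv2.COLOR_BGR2GRAY).astype(float); bg=cv2.medianBlur(im,31).mean(2)
for n,(x0,y0,x1,y1) in dict(tw1=(470,240,510,306),tw2=(415,333,447,400)).items():
    a,b,c,d=[int(v*.7) for v in(x0,x1,y0,y1)]
    G=im[c:d,a:b].mean(2); m=abs(G-np.median(G))>12; q=P[c:d,a:b][m]
    r=cv2.minAreaRect(q[:,:2].astype(np.float32)); mm=q[:,:2].mean(0); w,v=np.linalg.eigh(np.cov(q[:,:2].T)); e=v[:,1]
    s=(q[:,:2]-mm)@e
    print(n,m.sum(),np.round(r[0],1),np.round(r[1],1),r[2],"mean",mm.round(1),"dir",np.degrees(np.arctan2(e[1],e[0])).round(1),"ext",s.min().round(),s.max().round(),"z",np.median(q[:,2]).round(1))
for n,(x0,y0,x1,y1) in dict(S=(200,265,312,410),I=(535,270,632,412)).items():
    q=P[int(y0*.7):int(y1*.7),int(x0*.7):int(x1*.7)].reshape(-1,3); q=q[(q[:,2]>30)&(q[:,2]<42)]
    r=cv2.minAreaRect(q[:,:2].astype(np.float32)); print(n,r)
q=P[int(300*.7):int(385*.7),int(550*.7):int(570*.7)]; b=im[int(300*.7):int(385*.7),int(550*.7):int(570*.7)]
m=b[...,2]<90; print("brush",np.median(q[m],0),q[m].min(0),q[m].max(0))
q=P[190:222,150:190].reshape(-1,3); q=q[q[:,2]>48]; print("potin",cv2.minEnclosingCircle(q[:,:2].astype(np.float32)))
M=R.from_quat(readout.read_state()["ee_rot"]).as_matrix(); print(M.round(3)); 
print("yaw of jaw y:",np.degrees(np.arctan2(M[1,1],M[0,1])))
ci=imaging.camera_info("wrist"); print(ci)
E
```

```text
tw1 160 [ 637.8 -123.2] [120.3  15.7] 29.60662269592285 mean [ 634.3 -125.5] dir -155.0 ext -65.0 56.0 z 1.0
tw2 33 [441.4 -11.8] [95.5 12.1] 15.253975868225098 mean [448.2 -10.8] dir -161.8 ext -41.0 55.0 z 0.4
S ((496.9237365722656, 325.8100891113281), (135.57107543945312, 225.41912841796875), 82.19477844238281)
I ((506.0975646972656, -299.6988525390625), (132.8171844482422, 224.49668884277344), 89.4513931274414)
brush [ 477.35549042 -255.64886492   13.9423611 ] [ 432.26521388 -260.05801723    7.72601827] [ 534.27195411 -249.76957275   17.93319369]
potin ((576.2661743164062, 343.3323669433594), 27.618684768676758)
[[-0.001 -0.412 -0.911]
 [-0.002 -0.911  0.412]
 [-1.     0.002 -0.   ]]
yaw of jaw y: -114.34647097409048
{'vfov': 67.3255045135155, 'cx': 276.8449350148931, 'cy': 212.05981322441832, 'D': array([-0.01157494,  0.        ,  0.        ,  0.        ,  0.        ]), 'T_tool_cam': array([[ 7.21406118e-04, -3.21822812e-01,  9.46799640e-01,
        -1.42935106e+02],
       [ 9.99999733e-01,  3.45828896e-04, -6.44392194e-04,
         8.07418836e-01],
       [-1.20050567e-04,  9.46799851e-01,  3.21822975e-01,
        -8.44539900e+01],
       [ 0.00000000e+00,  0.00000000e+00,  0.00000000e+00,
         1.00000000e+00]])}
```

Call:
arm_command(increments=[[[0,0,16.5],[100,-225,-40],0],[[0,0,16.5],[100,-225,-40],0],[[0,0,16.5],[100,-225,-40],0],[[0,0,16.5],[100,-225,-40],0],[[0,0,16.5],[100,-225,-40],0]])

```text
clock: 0.6
position: [357.5, 341.9, 189.8]
ee_rot: [-0.705, 0.049, 0.706, 0.047]
contact_force: [1.3, 0.8, -0.7]
gripper_width: 85.4
```

Call:
arm_command(increments=[[[0,0,0],[100,-225,-50],0],[[0,0,0],[100,-225,-50],0],[[0,0,0],[100,-225,-50],0],[[0,0,0],[100,-225,-50],0],[[0,0,0],[100,-225,-50],0]])

```text
clock: 1.1
position: [456.5, 117.9, 140.1]
ee_rot: [-0.705, 0.049, 0.706, 0.047]
contact_force: [0.9, 1.0, 0.3]
gripper_width: 85.7
```

```bash
cat >> h.py <<'E'
def comps(P,lo=5,hi=80,minn=60):
    Z=P[...,2]; m=((Z>lo)&(Z<hi)).astype(np.uint8)
    k,l,s,c=cv2.connectedComponentsWithStats(m,connectivity=8)
    for i in range(1,k):
        if s[i,4]<minn: continue
        q=P[l==i]; r=cv2.minAreaRect(q[:,:2].astype(np.float32))
        print("px",c[i].round(),s[i,4],"rect",np.round(r[0],1),np.round(r[1],1),round(r[2],1),"z50/95",np.percentile(q[:,2],[50,95]).round(1))
E
python3 - <<'E'
from h import *
im,d,ci,Rm,t=grab("wrist"); P=cloud(d,ci,Rm,t)
s=readout.read_state(); print(s["position"].round(1))
cv2.imwrite("pics/w1.png",im); comps(P)
q=P.reshape(-1,3); print(np.nanpercentile(q[:,2],[1,25,50,75]))
E
```

```text
[456.5 112.3 138.1]
px [245.  27.] 512 rect [599.5 122. ] [ 7.8 36.5] 85.2 z50/95 [7.4 9.1]
px [359.  54.] 2729 rect [565.9  41.4] [38. 38.] 46.8 z50/95 [37.  38.3]
px [ 55. 189.] 29225 rect [496.9 323.1] [128.3 225.9] 82.1 z50/95 [ 8.2 38.6]
px [411. 178.] 583 rect [451.6  -9.1] [114.1  12.4] 19.7 z50/95 [ 8.3 10.8]
px [539. 165.] 1495 rect [ 461.  -115.3] [32.6 33.5] 13.0 z50/95 [16.  26.6]
px [276. 205.] 573 rect [460.2 116.5] [16.9 16.5] 38.2 z50/95 [43.9 46.3]
px [452. 303.] 933 rect [324.2 -45.9] [18.6 65.6] 8.7 z50/95 [8.6 9.8]
px [333. 340.] 3115 rect [292.4  74.5] [73.3 87.1] 7.3 z50/95 [19.3 21.2]
[-1.30766371  0.15539964  0.86151996  8.64441581]
```

View pics/w1.png

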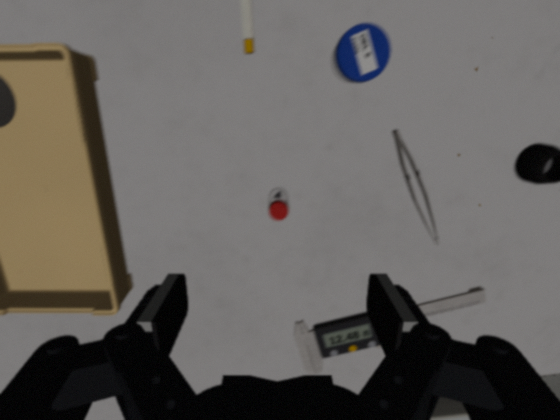

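Wrist view: vial cap at (278,208), tweezers at (415,185), loupe at (539,165), nothing near the fingers. I'll go down on the vial.

Call:
arm_command(increments=[[[0,0,0],[3,3,-40],0],[[0,0,0],[3,3,-80],0],[[0,0,0],[3,3,-115],0],[[0,0,0],[3,3,-128],0],[[0,0,0],[3,3,-128],0]])

```text
clock: 1.65
position: [457.9, 114.2, 7.8]
ee_rot: [-0.702, 0.054, 0.709, 0.047]
contact_force: [0.0, -0.5, 0.9]
gripper_width: 85.4
```

```bash
python3 -c "
from h import *
for i in range(2): s=readout.read_state(); print(s['clock'],s['position'].round(1),s['joint_vel'].round(3))"
```

```text
1.65 [457.9 114.2   7.8] [ 0.003 -0.056  0.037  0.014 -0.025 -0.001]
1.65 [457.9 114.2   7.8] [ 0.003 -0.056  0.037  0.014 -0.025 -0.001]
```

Call:
arm_command(increments=[[[0,0,0],[1,1,0],1],[[0,0,0],[1,1,0],1],[[0,0,0],[1,1,0],1],[[0,0,0],[1,1,0],1],[[0,0,0],[1,1,0],1]])

```text
clock: 2.15
position: [459.3, 115.6, 8.7]
ee_rot: [-0.702, 0.054, 0.708, 0.048]
contact_force: [-1.9, 0.6, 3.3]
gripper_width: 16.6
```

Call:
arm_command(increments=[[[0,0,0],[0,0,0],1],[[0,0,0],[0,0,0],1],[[0,0,0],[0,0,0],1],[[0,0,0],[0,0,40],1],[[0,0,0],[0,0,80],1]])

```text
clock: 2.65
position: [458.4, 114.9, 88.4]
ee_rot: [-0.701, 0.055, 0.709, 0.047]
contact_force: [0.7, 0.7, -0.1]
gripper_width: 16.3
```

Call:
arm_command(increments=[[[0,0,0],[10,40,25],1],[[0,0,0],[42,236,25],1],[[0,0,0],[42,236,25],1],[[0,0,0],[42,236,25],1],[[0,0,0],[42,236,25],1]])

```text
clock: 3.15
position: [500.2, 352.7, 113.3]
ee_rot: [-0.701, 0.055, 0.71, 0.046]
contact_force: [0.3, 0.2, 0.7]
gripper_width: 16.3
```

Call:
arm_command(increments=[[[0,0,0],[0,0,0],1],[[0,0,0],[0,0,0],1],[[0,0,0],[0,0,-30],1],[[0,0,0],[0,0,-60],1],[[0,0,0],[0,0,-60],1]])

```text
clock: 3.65
position: [497.5, 348.6, 49.2]
ee_rot: [-0.698, 0.058, 0.712, 0.045]
contact_force: [-0.6, -0.7, -0.7]
gripper_width: 16.5
```

```bash
cat > st.py <<'E'
from h import *
s=readout.read_state(); M=R.from_quat(s["ee_rot"]).as_matrix()
print(s["clock"],s["position"].round(1),"w",round(s["gripper_width"],1),"jawyaw",np.degrees(np.arctan2(M[1,1],M[0,1])).round(1),
 "turn to level",np.degrees(np.cross(M[:,0],[0,0,-1])).round(2))
E
python3 st.py
```

```text
3.65 [497.5 348.6  49.2] w 16.5 jawyaw -98.3 turn to level [ 1.02 -1.17  0.  ]
```

Call:
arm_command(increments=[[[1,-1.2,0],[3,2,-15],1],[[1,-1.2,0],[3,2,-28],1],[[1,-1.2,0],[3,2,-33],1],[[1,-1.2,0],[3,2,-33],1],[[1,-1.2,0],[3,2,-33],1]])

```text
clock: 4.15
position: [501.1, 351.0, 17.1]
ee_rot: [0.706, -0.051, -0.705, -0.052]
contact_force: [0.3, 0.7, -0.1]
gripper_width: 16.2
```

```bash
python3 st.py
```

```text
4.15 [501.1 351.   17.1] w 16.2 jawyaw -98.3 turn to level [-0.04  0.09  0.  ]
```

Call:
arm_command(increments=[[[0,0,0],[0,0,-1.5],1],[[0,0,0],[0,0,-1.5],1],[[0,0,0],[0,0,-1.5],0.6],[[0,0,0],[0,0,-1.5],0.6],[[0,0,0],[0,0,-1.5],0.6]])

```text
clock: 4.65
position: [501.0, 351.1, 15.6]
ee_rot: [0.706, -0.051, -0.705, -0.052]
contact_force: [-1.4, 1.2, -0.3]
gripper_width: 34.2
```

Call:
arm_command(increments=[[[0,0,0],[0,0,0],0.6],[[0,0,0],[0,0,20],0.6],[[0,0,0],[0,0,60],0.6],[[0,0,0],[0,0,110],0.6],[[0,0,0],[0,0,120],0.4]])

```text
clock: 5.15
position: [503.9, 353.5, 142.4]
ee_rot: [0.709, -0.048, -0.702, -0.054]
contact_force: [0.8, 0.5, 0.2]
gripper_width: 47.5
```

```bash
python3 - <<'E'
from h import *
exec(open("st.py").read())
im,d,ci,Rm,t=grab("wrist"); P=cloud(d,ci,Rm,t); cv2.imwrite("pics/w2.png",im)
comps(P,30,80)
E
```

```text
5.15 [503.9 353.5 142.4] w 47.5 jawyaw -98.3 turn to level [-0.5   0.63  0.  ]
px [313. 181.] 6535 rect [497.8 326.3] [132.7 225.1] 82.3 z50/95 [37.9 40.5]
px [276. 120.] 4291 rect [577.4 343.7] [50.3 50.4] 82.5 z50/95 [57.4 58.7]
px [281. 217.] 483 rect [502.2 350.2] [16.9 15.7] 82.9 z50/95 [51.9 53.5]
```

View pics/w2.png

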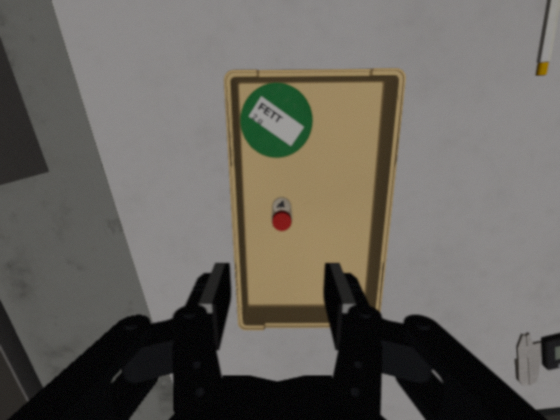

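Wrist view: the vial stands upright in the sample tray at (281,215), and the green pot hasn't moved. Next is the pot.

Call:
arm_command(increments=[[[-0.5,0.6,0],[85,-215,10],0],[[-0.5,0.6,0],[85,-215,10],0],[[-0.5,0.6,0],[85,-215,10],0],[[-0.5,0.6,0],[85,-215,10],0],[[-0.5,0.6,0],[85,-215,10],0]])

```text
clock: 5.7
position: [588.3, 135.0, 150.4]
ee_rot: [-0.704, 0.052, 0.706, 0.051]
contact_force: [0.7, 0.6, 0.3]
gripper_width: 85.6
```

Call:
arm_command(increments=[[[0,0,0],[54,-135,0],0],[[0,0,0],[54,-135,0],0],[[0,0,0],[54,-135,0],0],[[0,0,0],[54,-135,0],0],[[0,0,0],[54,-135,0],0]])

```text
clock: 6.2
position: [641.7, -1.5, 148.5]
ee_rot: [-0.703, 0.054, 0.707, 0.052]
contact_force: [-0.4, 0.8, -0.4]
gripper_width: 85.2
```

```bash
python3 - <<'E'
from h import *
exec(open("st.py").read())
im,d,ci,Rm,t=grab("wrist"); P=cloud(d,ci,Rm,t); cv2.imwrite("pics/w3.png",im)
comps(P)
E
```

```text
6.2 [641.7  -1.5 148.5] w 85.2 jawyaw -98.6 turn to level [ 0.09 -0.34  0.  ]
px [61. 64.] 14688 rect [779.3 150.6] [ 90.6 221.2] 32.1 z50/95 [36.6 75.8]
px [320.  39.] 18892 rect [771.3 -63.4] [ 74.  178.5] 3.3 z50/95 [34.6 35.8]
px [159. 157.] 4077 rect [696.9  90.4] [50.8 64.4] 14.0 z50/95 [50.2 51.6]
px [410. 189.] 479 rect [ 635.1 -125.4] [107.9  12.5] 24.9 z50/95 [ 8.2 11. ]
px [268. 206.] 3355 rect [645.1   4.1] [50.7 51.4] 82.3 z50/95 [50.2 51.5]
px [539. 285.] 7772 rect [ 506.7 -252.9] [226.7  57.9] 7.9 z50/95 [17.  39.2]
px [158. 240.] 522 rect [616.4 119.8] [ 8.9 69.4] 85.0 z50/95 [7.6 9.2]
px [244. 284.] 1579 rect [566.7  41. ] [37.  37.1] 23.3 z50/95 [36.9 38.3]
px [ 23. 321.] 4624 rect [521.  295.2] [ 64.7 183.5] 64.6 z50/95 [ 8.8 38.9]
px [301. 346.] 303 rect [464.1  -5.3] [89.7 12.2] 18.5 z50/95 [ 8.3 10.8]
```

Call:
arm_command(increments=[[[0,-0.3,0],[3,5,-20],0],[[0,-0.3,0],[3,5,-65],0],[[0,-0.3,0],[3,5,-110],0],[[0,-0.3,0],[3,5,-144],0],[[0,-0.3,0],[3,5,-144],0]])

```text
clock: 6.75
position: [639.7, 5.5, -0.8]
ee_rot: [-0.701, 0.053, 0.709, 0.05]
contact_force: [-0.5, 0.3, 0.3]
gripper_width: 85.5
```

Call:
arm_command(increments=[[[0,0,0],[0,0,0],1],[[0,0,0],[0,0,0],1],[[0,0,0],[0,0,0],1],[[0,0,0],[0,0,0],1],[[0,0,0],[0,0,0],1]])

```text
clock: 7.25
position: [641.3, 6.1, 1.6]
ee_rot: [-0.702, 0.053, 0.708, 0.051]
contact_force: [-1.3, 1.5, 5.8]
gripper_width: 46.8
```

```bash
python3 st.py
```

```text
7.25 [641.3   6.1   1.6] w 46.8 jawyaw -98.4 turn to level [ 0.14 -0.45  0.  ]
```

Call:
arm_command(increments=[[[0,0,0],[0,0,20],1],[[0,-0.4,0],[0,0,60],1],[[0,-0.4,0],[0,0,100],1],[[0,-0.4,0],[-20,20,120],1],[[0,-0.4,0],[-40,65,120],1]])

```text
clock: 7.75
position: [603.3, 70.0, 126.1]
ee_rot: [0.708, -0.053, -0.703, -0.053]
contact_force: [0.5, 1.0, -0.7]
gripper_width: 46.9
```

Call:
arm_command(increments=[[[0,0,0],[-110,180,0],1],[[0,0,0],[-110,180,0],1],[[0,0,0],[-110,180,0],1],[[0,0,0],[-110,180,0],1],[[0,0,0],[-110,180,0],1]])

```text
clock: 8.25
position: [491.3, 253.5, 126.9]
ee_rot: [0.708, -0.051, -0.702, -0.052]
contact_force: [0.2, -1.1, 0.1]
gripper_width: 46.9
```

```bash
python3 st.py
```

```text
8.25 [491.3 253.5 126.9] w 46.9 jawyaw -98.4 turn to level [-0.07  0.47  0.  ]
```

Call:
arm_command(increments=[[[0,0.4,0],[-60,96,0],1],[[0,0.4,0],[-60,96,0],1],[[0,0.4,0],[-60,96,0],1],[[0,0.4,0],[-60,96,-40],1],[[0,0.4,0],[-60,96,-75],1]])

```text
clock: 8.75
position: [431.3, 350.4, 52.1]
ee_rot: [0.706, -0.05, -0.704, -0.053]
contact_force: [-0.2, 0.4, -1.0]
gripper_width: 46.7
```

```bash
python3 st.py
```

```text
8.75 [431.3 350.4  52.1] w 46.7 jawyaw -98.3 turn to level [-0.24  0.16  0.  ]
```

Call:
arm_command(increments=[[[0,0,0],[0,-1,-20],1],[[0,0,0],[0,-1,-36],1],[[0,0,0],[0,-1,-42],1],[[0,0,0],[0,-1,-42],1],[[0,0,0],[0,-1,-43],1]])

```text
clock: 9.25
position: [431.9, 349.8, 9.9]
ee_rot: [0.707, -0.049, -0.704, -0.053]
contact_force: [0.3, 0.2, -0.3]
gripper_width: 46.8
```

Call:
arm_command(increments=[[[0,0,0],[0,0,0],1],[[0,0,0],[0,0,0],0.33],[[0,0,0],[0,0,0],0.33],[[0,0,0],[0,0,0],0.33],[[0,0,0],[0,0,0],0.33]])

```text
clock: 9.75
position: [432.0, 349.9, 10.1]
ee_rot: [0.707, -0.049, -0.704, -0.054]
contact_force: [-0.7, -0.2, -0.2]
gripper_width: 57.1
```

Call:
arm_command(increments=[[[0,0,0],[0,0,10],0.33],[[0,0,0],[0,0,40],0.33],[[0,0,0],[0,0,80],0.33],[[0,0,0],[0,0,120],0.33],[[0,0,0],[0,-20,130],0.3]])

```text
clock: 10.25
position: [434.4, 333.5, 146.0]
ee_rot: [0.709, -0.045, -0.701, -0.056]
contact_force: [0.3, 0.3, 0.7]
gripper_width: 59.7
```

```bash
python3 - <<'E'
from h import *
exec(open("st.py").read())
im,d,ci,Rm,t=grab("wrist"); P=cloud(d,ci,Rm,t); cv2.imwrite("pics/w4.png",im)
comps(P,30,80)
E
```

```text
10.25 [434.4 333.5 146. ] w 59.7 jawyaw -98.1 turn to level [-0.82  0.72  0.  ]
px [275. 151.] 6032 rect [488.1 327.7] [132.4 206. ] 82.2 z50/95 [38.2 40.6]
px [233.  27.] 4062 rect [569.3 344.5] [50.9 35.4] 81.5 z50/95 [57.2 58.6]
px [244. 135.] 480 rect [501.2 349.7] [16.4 17.3] 79.2 z50/95 [52.3 53.6]
px [258. 216.] 3373 rect [436.5 348.7] [51.  51.2] 68.3 z50/95 [57.4 58.6]
```

Depth check: the pot stands at (436,349) with its top at 57.5 mm, and the vial is upright. Next are the tweezers near (451,-9).

Call:
arm_command(increments=[[[-0.8,0.7,20],[0,-220,-5],0.3],[[-0.8,0.7,20],[0,-220,-5],0.3],[[-0.8,0.7,20],[0,-220,-5],0.3],[[-0.8,0.7,20],[0,-220,-5],0.3],[[-0.8,0.7,20],[0,-220,-5],0.3]])

```text
clock: 10.8
position: [431.5, 106.0, 140.6]
ee_rot: [-0.701, -0.07, 0.706, -0.072]
contact_force: [-0.5, -0.4, -0.4]
gripper_width: 59.6
```

Call:
arm_command(increments=[[[0,0,7],[10,-123,-5],0.3],[[0,0,7],[10,-123,-5],0.3],[[0,0,7],[10,-123,-5],0.3],[[0,0,7],[10,-123,-5],0.3],[[0,0,7],[10,-123,-5],0.3]])

```text
clock: 11.3
position: [441.3, -17.6, 135.7]
ee_rot: [-0.696, -0.112, 0.7, -0.114]
contact_force: [0.2, 0.4, -0.1]
gripper_width: 59.8
```

```bash
cat > tw.py <<'E'
from h import *
import sys
exec(open("st.py").read())
im,d,ci,Rm,t=grab("wrist"); P=cloud(d,ci,Rm,t); cv2.imwrite(f"pics/{sys.argv[1]}.png",im)
comps(P,4,30,100)
E
python3 tw.py w5
```

```text
11.3 [441.3 -17.6 135.7] w 59.8 jawyaw -71.6 turn to level [ 0.17 -0.34  0.  ]
px [490.  43.] 1005 rect [ 613.8 -134.3] [63.  13.2] 23.9 z50/95 [ 7.9 10.6]
px [259.  52.] 103 rect [553.9  32.2] [ 8.4 28. ] 37.2 z50/95 [12.1 29.2]
px [269. 183.] 395 rect [448.3 -10.1] [119.9  11.6] 18.4 z50/95 [ 8.6 11. ]
px [516. 240.] 3452 rect [ 479.4 -235.6] [  5.  163.7] 89.9 z50/95 [17.6 28.8]
px [386. 219.] 1322 rect [ 460.1 -115.2] [32.2 33. ] 25.8 z50/95 [16.3 27.1]
px [536. 293.] 4547 rect [ 445.7 -306.5] [ 96.3 113.7] 79.2 z50/95 [ 7.4 23.8]
px [132. 299.] 2670 rect [295.1  80.8] [63.9 76.1] 4.7 z50/95 [19.3 21.3]
px [256. 313.] 1231 rect [322.8 -36.3] [17.5 84.6] 8.2 z50/95 [8.7 9.7]
```

View pics/w5.png

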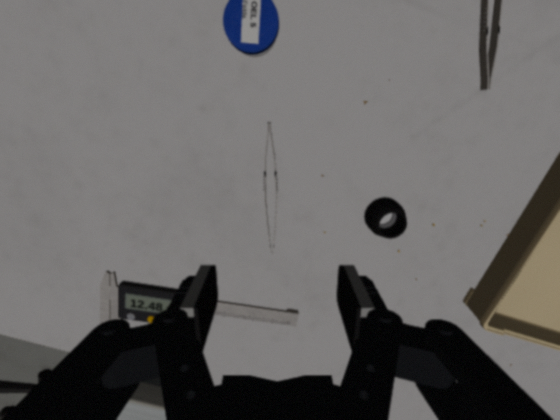

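The view shows the tweezers at (270,185), in line with the jaws. I'll go down on them.

Call:
arm_command(increments=[[[0,-0.3,0],[7,7.5,-25],0.5],[[0,-0.3,0],[7,7.5,-70],0.5],[[0,-0.3,0],[7,7.5,-110],0.5],[[0,-0.3,0],[7,7.5,-120],0.5],[[0,-0.3,0],[7,7.5,-120],0.5]])

```text
clock: 11.85
position: [447.9, -8.9, 14.9]
ee_rot: [-0.696, -0.113, 0.699, -0.116]
contact_force: [0.7, -0.5, 0.3]
gripper_width: 42.6
```

```bash
python3 st.py
```

```text
11.85 [447.9  -8.9  14.9] w 42.6 jawyaw -71.4 turn to level [ 0.25 -0.21  0.  ]
```

Call:
arm_command(increments=[[[0,0,0],[0.5,-1,-8],0.5],[[0,0,0],[0.5,-1,-12],0.5],[[0,0,0],[0.5,-1,-12],0.5],[[0,0,0],[0.5,-1,-12],1],[[0,0,0],[0.5,-1,-12],1]])

```text
clock: 12.35
position: [448.8, -9.8, 3.5]
ee_rot: [-0.697, -0.113, 0.699, -0.116]
contact_force: [0.5, -0.6, 0.2]
gripper_width: 14.6
```

Call:
arm_command(increments=[[[0,0,0],[0,0,0],1],[[0,0,0],[0,0,0],1],[[0,0,0],[0,0,0],1],[[0,0,0],[0,0,0],1],[[0,0,0],[0,0,30],1]])

```text
clock: 12.85
position: [446.2, -10.6, 31.1]
ee_rot: [-0.694, -0.112, 0.702, -0.116]
contact_force: [0.7, 0.1, -0.5]
gripper_width: 9.3
```

```bash
python3 st.py
```

```text
12.85 [446.2 -10.6  31.1] w 9.3 jawyaw -71.4 turn to level [ 0.36 -0.61  0.  ]
```

Call:
arm_command(increments=[[[0,0,0],[0,0,40],1],[[0,-0.6,0],[0,0,80],1],[[0,-0.6,-8],[5,40,100],1],[[0,-0.6,-16],[10,88,100],1],[[0,-0.6,-24],[20,136,100],1]])

```text
clock: 13.35
position: [465.4, 123.4, 132.2]
ee_rot: [-0.706, 0.035, 0.706, 0.034]
contact_force: [0.9, -0.1, -0.1]
gripper_width: 9.5
```

Call:
arm_command(increments=[[[0,0,-2.4],[25,164,0],1],[[0,0,-2.4],[25,164,0],1],[[0,0,-2.4],[25,164,0],1],[[0,0,-2.4],[25,164,0],1],[[0,0,-2.4],[25,164,0],1]])

```text
clock: 13.85
position: [490.3, 289.6, 131.4]
ee_rot: [-0.705, 0.049, 0.706, 0.048]
contact_force: [0.1, -0.4, -0.6]
gripper_width: 9.4
```

```bash
python3 tw.py w6
```

```text
13.85 [490.3 289.6 131.4] w 9.4 jawyaw -97.9 turn to level [ 0.14 -0.06  0.  ]
px [474.  33.] 778 rect [604.1 122. ] [ 9.9 46.3] 85.6 z50/95 [7.2 9.1]
px [555.  78.] 320 rect [564.1  55.8] [29.8  8.8] 7.7 z50/95 [ 8.  12.9]
px [236. 177.] 25811 rect [497.7 326.6] [122.5 215.7] 82.2 z50/95 [ 7.9 25. ]
px [509. 349.] 3496 rect [296.3  66.4] [ 65.7 106.3] 5.5 z50/95 [19.1 21. ]
```

View pics/w6.png

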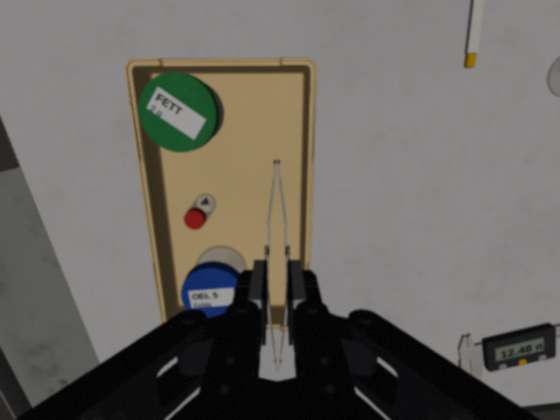

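The tweezers are held in the middle (276,270), parallel to the tray. I'll lower them.

Call:
arm_command(increments=[[[0,0,0],[2,0,-30],1],[[0,0,0],[2,0,-70],1],[[0,0,0],[2,0,-90],1],[[0,0,0],[2,0,-100],1],[[0,0,0],[2,0,-100],1]])

```text
clock: 14.4
position: [491.3, 286.1, 30.4]
ee_rot: [-0.704, 0.051, 0.707, 0.048]
contact_force: [-0.5, 0.6, -0.5]
gripper_width: 9.5
```

```bash
python3 st.py
```

```text
14.4 [491.3 286.1  30.4] w 9.5 jawyaw -98.0 turn to level [ 0.3  -0.23  0.  ]
```

Call:
arm_command(increments=[[[0.3,-0.2,0],[0,5,-8],1],[[0.3,-0.2,0],[0,5,-16],1],[[0.3,-0.2,0],[0,5,-20],1],[[0.3,-0.2,0],[0,5,-20],1],[[0.3,-0.2,0],[0,5,-20],1]])

```text
clock: 14.9
position: [491.4, 291.2, 10.8]
ee_rot: [-0.705, 0.049, 0.705, 0.05]
contact_force: [-0.1, -0.4, 3.0]
gripper_width: 9.5
```

Call:
arm_command(increments=[[[0,0,0],[0,0,0],0.75],[[0,0,0],[0,0,0],0.75],[[0,0,0],[0,0,0],0.75],[[0,0,0],[0,0,5],0.75],[[0,0,0],[0,0,15],0.75]])

```text
clock: 15.4
position: [491.1, 291.1, 25.7]
ee_rot: [-0.705, 0.05, 0.706, 0.049]
contact_force: [-0.2, 0.2, -0.2]
gripper_width: 21.6
```

Call:
arm_command(increments=[[[0,0,0],[0,0,30],0.75],[[0,0,0],[0,0,70],0.75],[[0,0,0],[0,0,115],0.5],[[0,0,0],[0,-40,125],0.3],[[0,0,0],[0,-80,125],0.3]])

```text
clock: 15.9
position: [492.3, 211.7, 154.5]
ee_rot: [0.707, -0.047, -0.704, -0.05]
contact_force: [0.6, -0.2, -0.6]
gripper_width: 59.7
```

```bash
python3 - <<'E'
from h import *
exec(open("st.py").read())
im,d,ci,Rm,t=grab("wrist"); P=cloud(d,ci,Rm,t); cv2.imwrite("pics/w7.png",im)
comps(P,12,80)
E
```

```text
15.9 [492.3 211.7 154.5] w 59.7 jawyaw -97.9 turn to level [-0.2   0.26  0.  ]
px [474.  90.] 2518 rect [565.9  41.9] [37.5 37.8] 13.8 z50/95 [36.7 38.2]
px [120. 194.] 17039 rect [497.9 326.8] [133.1 224.6] 82.3 z50/95 [39.2 58.2]
px [193. 198.] 547 rect [494.2 290.4] [ 12.8 114.6] 81.2 z50/95 [15.6 18.2]
px [122. 217.] 768 rect [501.5 348.9] [17.5 16.6] 67.3 z50/95 [42.5 53.4]
px [461. 326.] 79 rect [326.7  33.5] [15.6  7.1] 45.3 z50/95 [18.3 20.4]
```

View pics/w7.png

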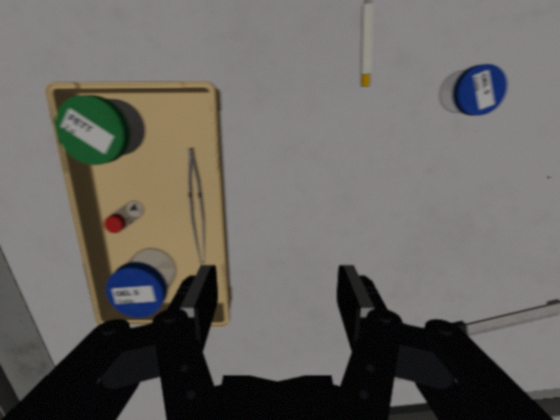

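The sampling kit is complete: the view shows the pot (135,290), vial (122,217) and flat tweezers (196,200), all separate. Next is the loupe.

Call:
arm_command(increments=[[[0,0.2,8],[-22,-225,-10],0],[[0,0.2,8],[-22,-225,-10],0],[[0,0.2,8],[-22,-225,-10],0],[[0,0.2,8],[-22,-225,-10],0],[[0,0.2,8],[-22,-225,-10],0]])

```text
clock: 16.45
position: [466.3, -22.1, 143.5]
ee_rot: [-0.705, 0.002, 0.709, 0.001]
contact_force: [0.5, -0.1, -0.5]
gripper_width: 85.5
```

Call:
arm_command(increments=[[[0,0,0],[-10,-102,0],0],[[0,0,0],[-10,-102,0],0],[[0,0,0],[-10,-102,0],0],[[0,0,0],[-10,-102,-60],0],[[0,0,0],[-10,-102,-90],0]])

```text
clock: 16.95
position: [456.7, -124.5, 53.7]
ee_rot: [-0.706, 0.003, 0.708, 0.002]
contact_force: [-0.3, 0.3, -1.1]
gripper_width: 85.4
```

```bash
python3 tw.py w8
```

```text
16.95 [ 456.7 -124.5   53.7] w 85.4 jawyaw -90.4 turn to level [ 0.04 -0.1   0.  ]
px [316.   7.] 146 rect [ 589.4 -147.1] [9.5 3.4] 28.2 z50/95 [ 9.6 11.3]
px [472. 153.] 7599 rect [ 495.4 -235.8] [194.9   4.3] 0.1 z50/95 [18.9 28.9]
px [524. 200.] 20975 rect [ 494.7 -288. ] [ 84.2 194.8] 88.6 z50/95 [ 7.7 20.2]
px [ 4. 67.] 366 rect [561.7  25.7] [ 6.4 25.7] 72.9 z50/95 [ 6.9 10.6]
px [263. 239.] 2473 rect [ 461.1 -116.9] [32.3 33.1] 33.3 z50/95 [16.1 27.4]
px [204. 386.] 220 rect [332.5 -68.1] [ 8.9 21.4] 19.4 z50/95 [8.5 9.7]
px [104. 406.] 395 rect [313.1  16. ] [16.3 30.6] 13.8 z50/95 [ 9.2 10.2]
```

Call:
arm_command(increments=[[[0,0,0],[4,8,0],0],[[0,0,0],[4,8,-25],0],[[0,0,0],[4,8,-45],0],[[0,0,0],[4,8,-51.5],0],[[0,0,0],[4,8,-51.5],0]])

```text
clock: 17.5
position: [456.5, -115.6, -3.3]
ee_rot: [-0.702, 0.002, 0.713, 0.002]
contact_force: [0.5, -0.9, -0.7]
gripper_width: 85.6
```

Call:
arm_command(increments=[[[0,0,0],[0,0,0],1],[[0,0,0],[0,0,0],1],[[0,0,0],[0,0,0],1],[[0,0,0],[0,0,0],1],[[0,0,0],[0,0,0],1]])

```text
clock: 18.0
position: [458.5, -115.6, -0.6]
ee_rot: [-0.703, 0.002, 0.711, 0.001]
contact_force: [-2.2, 1.4, 16.2]
gripper_width: 33.4
```

Call:
arm_command(increments=[[[0,0,0],[0,0,0],1],[[0,0,0],[0,0,0],1],[[0,0,0],[0,0,15],1],[[0,0,0],[0,0,50],1],[[0,0,0],[0,0,90],1]])

```text
clock: 18.5
position: [457.1, -115.7, 89.1]
ee_rot: [-0.702, 0.002, 0.713, 0.001]
contact_force: [1.4, 0.1, 0.5]
gripper_width: 33.2
```

```bash
python3 st.py
```

```text
18.5 [ 457.1 -115.7   89.1] w 33.2 jawyaw -90.3 turn to level [ 0.06 -0.88  0.  ]
```

Call:
arm_command(increments=[[[0,-0.8,0],[-28,-189,20],1],[[0,-0.8,0],[-28,-189,20],1],[[0,-0.8,0],[-28,-189,20],1],[[0,-0.8,0],[-28,-189,20],1],[[0,-0.8,0],[-28,-189,20],1]])

```text
clock: 19.0
position: [428.4, -308.8, 109.3]
ee_rot: [-0.707, 0.005, 0.707, 0.003]
contact_force: [-0.3, 0.7, -0.3]
gripper_width: 33.4
```

Call:
arm_command(increments=[[[0,0,0],[0,0,0],1],[[0,0,0],[0,0,-30],1],[[0,0,0],[0,0,-65],1],[[0,0,0],[0,0,-80],1],[[0,0,0],[0,0,-80],1]])

```text
clock: 19.5
position: [426.5, -307.0, 26.7]
ee_rot: [-0.705, 0.003, 0.709, 0.004]
contact_force: [-0.2, -0.5, -0.2]
gripper_width: 33.2
```

```bash
python3 st.py
```

```text
19.5 [ 426.5 -307.    26.7] w 33.2 jawyaw -90.6 turn to level [-0.03 -0.39 -0.  ]
```

Call:
arm_command(increments=[[[0,-0.4,0],[2,0,-8],1],[[0,-0.4,0],[2,0,-15],1],[[0,-0.4,0],[2,0,-19],1],[[0,-0.4,0],[2,0,-19.5],1],[[0,-0.4,0],[2,0,-19.5],1]])

```text
clock: 20.0
position: [428.7, -307.1, 7.5]
ee_rot: [0.707, -0.003, -0.707, -0.004]
contact_force: [-0.3, -0.1, -0.8]
gripper_width: 33.4
```

Call:
arm_command(increments=[[[0,0,0],[0,0,0],0.4],[[0,0,0],[0,0,0],0.4],[[0,0,0],[0,0,0],0.4],[[0,0,0],[0,0,0],0.4],[[0,0,0],[0,0,15],0.4]])

```text
clock: 20.5
position: [427.3, -306.5, 21.1]
ee_rot: [-0.706, 0.003, 0.708, 0.004]
contact_force: [0.6, 0.5, 0.3]
gripper_width: 51.3
```

Call:
arm_command(increments=[[[0,0,0],[0,0,30],0.4],[[0,0,0],[0,0,70],0.4],[[0,0,0],[0,0,120],0.4],[[0,0,15],[20,25,130],0.3],[[0,0,24],[50,60,130],0.3]])

```text
clock: 21.0
position: [478.3, -247.3, 154.6]
ee_rot: [0.701, 0.102, -0.699, 0.103]
contact_force: [0.6, -0.7, -1.6]
gripper_width: 59.5
```

Call:
arm_command(increments=[[[0,0,0],[140,120,0],0.3],[[0,0,0],[140,120,0],0.3],[[0,0,0],[140,120,0],0.3],[[0,0,0],[140,120,0],0.3],[[0,0,0],[140,120,0],0.3]])

```text
clock: 21.5
position: [621.4, -124.3, 154.0]
ee_rot: [0.701, 0.104, -0.698, 0.105]
contact_force: [-0.3, -0.4, 0.0]
gripper_width: 59.8
```

```bash
python3 tw.py w9
```

```text
21.5 [ 621.4 -124.3  154. ] w 59.8 jawyaw -73.0 turn to level [0.05 0.24 0.  ]
px [77. 46.] 1151 rect [698.2  69.6] [20.8 47.4] 89.7 z50/95 [17.9 28.7]
px [247.  46.] 1000 rect [736.7 -67.5] [  3.9 172.4] 5.6 z50/95 [18.9 29.2]
px [ 14. 125.] 868 rect [622.4 119.5] [10.3 81.1] 84.9 z50/95 [7.3 9.2]
px [279. 187.] 282 rect [ 639.9 -123. ] [120.4  12. ] 26.5 z50/95 [ 9.2 11.2]
px [101. 199.] 554 rect [573.   32.5] [35.3 16.6] 41.2 z50/95 [16.6 29.2]
px [415. 254.] 1141 rect [ 613.  -290.1] [ 43.8 132.1] 20.9 z50/95 [16.8 27.7]
px [436. 291.] 6626 rect [ 566.8 -307.5] [ 82.5 113.5] 3.2 z50/95 [ 7.5 24.3]
px [333. 351.] 463 rect [ 470.4 -235.4] [ 2.3 76.4] 89.7 z50/95 [17.5 28.7]
px [342. 368.] 275 rect [ 453. -254.] [64.2 12.8] 11.1 z50/95 [14.4 15.5]
px [ 15. 390.] 625 rect [300.9 109.5] [32.2 70.3] 61.6 z50/95 [ 9.6 20.4]
px [407. 401.] 1162 rect [ 425.7 -338.8] [44.2 53.8] 89.2 z50/95 [ 8.3 26.3]
px [145. 404.] 444 rect [324.7 -47.2] [19.  49.4] 9.1 z50/95 [8.8 9.9]
```

View pics/w9.png

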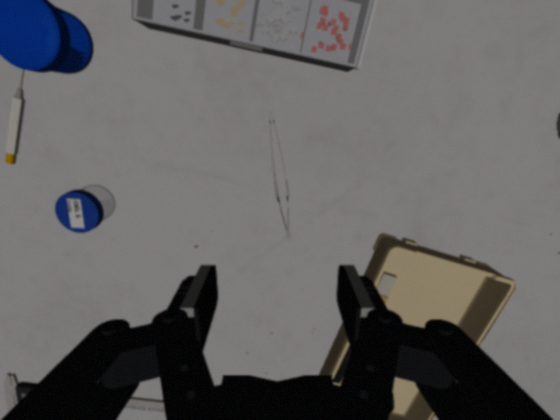

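The view shows the second tweezers at (280,180), centre (639,-123), direction about 26°.

Call:
arm_command(increments=[[[0,0.2,9],[18,1,-35],0.5],[[0,0.2,9],[18,1,-75],0.5],[[0,0.2,9],[18,1,-115],0.5],[[0,0.2,9],[18,1,-136],0.5],[[0,0.2,9],[18,1,-136],0.5]])

```text
clock: 22.05
position: [633.4, -125.6, 13.9]
ee_rot: [-0.686, -0.158, 0.693, -0.157]
contact_force: [-1.6, 0.3, -0.5]
gripper_width: 42.8
```

```bash
python3 st.py
```

```text
22.05 [ 633.4 -125.6   13.9] w 42.8 jawyaw -64.2 turn to level [ 0.02 -0.59  0.  ]
```

Call:
arm_command(increments=[[[0,-0.6,0],[5.5,2.5,-5],0.5],[[0,-0.6,0],[5.5,2.5,-11],0.5],[[0,-0.6,0],[5.5,2.5,-11],0.5],[[0,-0.6,0],[5.5,2.5,-11],0.5],[[0,-0.6,0],[5.5,2.5,-11],1]])

```text
clock: 22.55
position: [639.5, -123.0, 3.9]
ee_rot: [0.69, 0.157, -0.689, 0.158]
contact_force: [0.6, -0.1, 0.0]
gripper_width: 29.0
```

Call:
arm_command(increments=[[[0,0,0],[0,0,0],1],[[0,0,0],[0,0,0],1],[[0,0,0],[0,0,0],1],[[0,0,0],[0,0,0],1],[[0,0,0],[0,0,0],1]])

```text
clock: 23.05
position: [640.0, -123.0, 4.7]
ee_rot: [0.69, 0.157, -0.688, 0.158]
contact_force: [-1.5, 0.9, 5.8]
gripper_width: 9.2
```

Call:
arm_command(increments=[[[0,0,0],[0,0,30],1],[[0,0,0],[0,0,80],1],[[0,0,0],[0,0,120],1],[[0,0,-8],[-10,-20,125],1],[[0,0,-16],[-30,-60,125],1]])

```text
clock: 23.55
position: [612.1, -181.7, 131.8]
ee_rot: [0.707, 0.059, -0.702, 0.061]
contact_force: [-0.3, 0.2, -1.6]
gripper_width: 9.4
```

```bash
python3 st.py
```

```text
23.55 [ 612.1 -181.7  131.8] w 9.4 jawyaw -80.3 turn to level [0.08 0.48 0.  ]
```

Call:
arm_command(increments=[[[0,0.5,-10],[-70,-136,0],1],[[0,0.5,-10],[-70,-136,0],1],[[0,0.5,-10],[-70,-136,0],1],[[0,0.5,-10],[-70,-136,0],1],[[0,0.5,-10],[-70,-136,-30],1]])

```text
clock: 24.05
position: [544.0, -320.5, 105.3]
ee_rot: [0.71, -0.005, -0.704, -0.001]
contact_force: [1.4, 0.5, 0.1]
gripper_width: 9.2
```

```bash
python3 tw.py w10
```

```text
24.05 [ 544.  -320.5  105.3] w 9.2 jawyaw -90.4 turn to level [0.33 0.46 0.  ]
px [242. 210.] 26615 rect [ 523.5 -299.3] [123.  179.9] 89.4 z50/95 [ 7.9 21.9]
px [544. 321.] 3045 rect [ 457.2 -558.8] [176.5   5.1] 3.4 z50/95 [15.7 28.5]
px [281. 362.] 781 rect [ 422.3 -330.7] [29.6 63.8] 66.4 z50/95 [16.6 28.7]
px [265. 352.] 166 rect [ 420.4 -311.1] [10.2  9.7] 89.5 z50/95 [18.  29.2]
px [ 11. 415.] 178 rect [328.7 -48.6] [ 8.8 32.4] 10.1 z50/95 [ 9.  10.3]
```

View pics/w10.png

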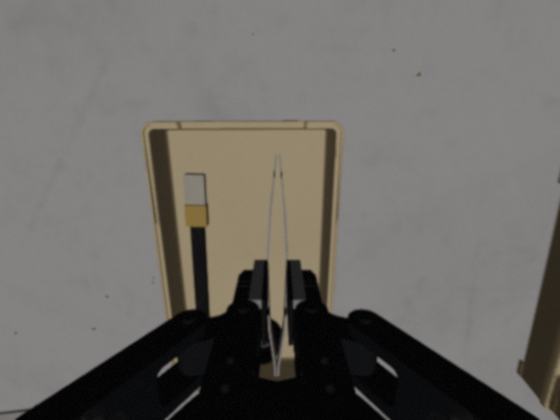

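The tweezers are held in the middle and line up with the tray, clear of the brush at (197,240). I'll lower them.

Call:
arm_command(increments=[[[0.3,0.4,0],[0,1,-25],1],[[0.3,0.4,0],[0,1,-55],1],[[0.3,0.4,0],[0,1,-72],1],[[0.3,0.4,0],[0,1,-76],1],[[0.3,0.4,0],[0,1,-76],1]])

```text
clock: 24.6
position: [539.4, -315.9, 20.4]
ee_rot: [-0.702, 0.0, 0.712, 0.005]
contact_force: [0.4, 0.3, -0.1]
gripper_width: 9.1
```

```bash
python3 st.py
```

```text
24.6 [ 539.4 -315.9   20.4] w 9.1 jawyaw -90.4 turn to level [-0.4 -0.8 -0. ]
```

Call:
arm_command(increments=[[[-0.4,-0.8,0],[3,-1,0],1],[[-0.4,-0.8,0],[3,-1,-4],1],[[-0.4,-0.8,0],[3,-1,-8],1],[[-0.4,-0.8,0],[3,-1,-8.5],1],[[-0.4,-0.8,0],[3,-1,-8.5],1]])

```text
clock: 25.1
position: [542.5, -316.9, 12.0]
ee_rot: [0.707, -0.003, -0.707, -0.003]
contact_force: [0.5, 0.1, 0.4]
gripper_width: 9.1
```

```bash
python3 st.py
```

```text
25.1 [ 542.5 -316.9   12. ] w 9.1 jawyaw -90.4 turn to level [-0.  0.  0.]
```

Call:
arm_command(increments=[[[0,0,0],[0,0,-0.7],1],[[0,0,0],[0,0,-0.7],0.75],[[0,0,0],[0,0,-0.7],0.75],[[0,0,0],[0,0,0],0.75],[[0,0,0],[0,0,12],0.75]])

```text
clock: 25.6
position: [541.2, -316.5, 22.8]
ee_rot: [-0.706, 0.002, 0.708, 0.003]
contact_force: [-1.2, 0.2, 0.9]
gripper_width: 21.3
```

Call:
arm_command(increments=[[[0,0,0],[0,0,30],0.75],[[0,0,0],[0,0,70],0.75],[[0,0,0],[0,0,115],0.5],[[0,0,0],[-20,30,130],0.3],[[0,0,0],[-60,70,130],0.3]])

```text
clock: 26.1
position: [489.0, -251.9, 156.8]
ee_rot: [0.709, -0.004, -0.705, -0.003]
contact_force: [0.3, 1.9, -0.8]
gripper_width: 59.1
```

Call:
arm_command(increments=[[[0,0,0],[-100,200,40],0.3],[[0,0,0],[-100,200,40],0.3],[[0,0,0],[-100,200,40],0.3],[[0,0,0],[-100,200,40],0.3],[[0,0,0],[-100,200,40],0.3]])

```text
clock: 26.6
position: [387.5, -50.1, 198.6]
ee_rot: [0.71, -0.003, -0.704, -0.002]
contact_force: [0.4, 0.1, -0.3]
gripper_width: 59.8
```

```bash
python3 - <<'E'
from h import *
exec(open("st.py").read())
im,d,ci,Rm,t=grab("top"); P=cloud(d,ci,Rm,t)
comps(P[:, :],40,70,20)
a=np.hstack([im[185:290,140:215],im[185:290,375:450]]); cv2.imwrite("pics/end.png",cv2.resize(a,None,fx=5,fy=5,interpolation=cv2.INTER_CUBIC))
q=P[195:282,382:436]; comps(q,13,35,15)
E
```

```text
26.6 [387.5 -50.1 198.6] w 59.8 jawyaw -90.4 turn to level [0.03 0.51 0.  ]
px [213. 120.] 1795 rect [834.2 245. ] [171.7 179.1] 56.0 z50/95 [64.4 67.6]
px [263.  84.] 493 rect [929.7 107.4] [283.4  11.7] 88.4 z50/95 [55.3 69.1]
px [424.  88.] 570 rect [ 929.5 -342.7] [ 11.7 334.5] 1.2 z50/95 [54.9 68.3]
px [342.  88.] 26 rect [ 924.2 -113. ] [49.3 12.2] 89.1 z50/95 [66.5 69.5]
px [165.  96.] 895 rect [881.  377.8] [ 44.5 173.7] 0.3 z50/95 [66.6 69.3]
px [528.  91.] 310 rect [ 928.9 -638.2] [  5.7 187.3] 0.6 z50/95 [54.6 68.1]
px [146. 113.] 36 rect [830.6 425.2] [77.4  2.6] 89.8 z50/95 [65.7 69.2]
px [263. 130.] 178 rect [796.4 115. ] [33.1 84.8] 12.3 z50/95 [58.6 69. ]
px [453. 138.] 185 rect [ 784.6 -425.7] [98.7 38.8] 54.6 z50/95 [57.7 68.4]
px [249. 127.] 60 rect [794.6 145. ] [25.2 25.1] 19.3 z50/95 [61.6 69.3]
px [144. 142.] 198 rect [756.8 437. ] [47.7 52.8] 49.3 z50/95 [59.9 68.8]
px [537. 146.] 130 rect [ 769.  -657.2] [64.  19.1] 57.0 z50/95 [46.7 53.1]
px [558. 148.] 44 rect [ 767.2 -715.4] [ 7.7 42.1] 81.8 z50/95 [47.7 52.8]
px [270. 165.] 277 rect [696.8  83.4] [51.1 49
[... 365 characters left out ...]
.3] [13.6 14.8] 87.7 z50/95 [50.  53.7]
px [166. 258.] 325 rect [436.  349.5] [50.8 49.8] 20.8 z50/95 [55.4 58.8]
px [298. 415.] 149 rect [55.4 -8. ] [76.  14.6] 84.6 z50/95 [50.9 68.2]
px [42. 34.] 377 rect [ 530.3 -346.4] [243.7 103.8] 28.0 z50/95 [24.5 34.2]
px [ 2. 23.] 41 rect [ 562.2 -236.5] [ 2.8 99.1] 89.7 z50/95 [19.  34.7]
px [ 9. 41.] 176 rect [ 504.6 -256.5] [ 14.9 144.3] 88.4 z50/95 [14.6 17.6]
px [32. 40.] 44 rect [ 520.6 -318.7] [ 9.3 75.9] 84.4 z50/95 [15.9 19.3]
px [ 3. 62.] 34 rect [ 456.3 -235.2] [54.3  5.3] 3.6 z50/95 [16.1 34.7]
px [28. 72.] 118 rect [ 429.7 -307.2] [29.7 32.7] 1.8 z50/95 [20.3 33.5]
px [32. 83.] 39 rect [ 396.6 -312. ] [ 5.1 71.1] 0.9 z50/95 [31.8 34.8]
```

View pics/end.png

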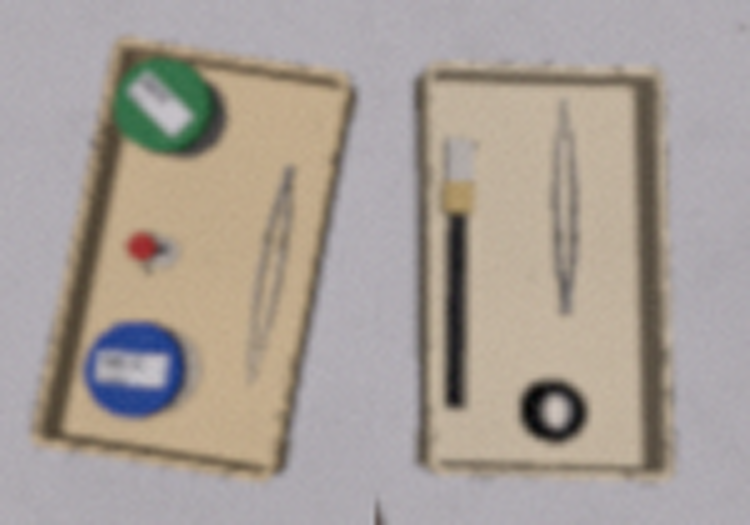

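Both trays hold what was asked: pot (135,370), vial (143,247) and tweezers (270,275) on the left, loupe (553,410) and tweezers (565,205) on the right. The brush and the green pot are where they were, and the arm is clear.

```bash
python3 -c "
from bench import arm
print(arm.job_done())"
```

```text
the job is handed in; nothing more can be done
None
```

Both kits are made up and the job is handed in, with the robot's clock at about 27 s of the 128 s allowed.

- **Sampling tray (left):** it now holds the larger clear pot with the blue lid, the vial and one pair of tweezers. The last top view measured the pot's lid at about 57 mm and the vial's cap at about 52 mm, which fits both standing upright on the tray floor. An earlier wrist view showed these tweezers lying flat.
- **Inspection tray (right):** it now holds the loupe, standing upright, and the other pair of tweezers, lying flat.
- **Left alone:** the brush and the green-lidded pot are within about 1 mm of where they were first measured.

In the last picture nothing touches or lies on anything else, and the gripper is open and clear of both trays. No check failed. The highest contact force the arm reported was about 16 N, while gripping the loupe.

The last top view picked up only 76 mm of the 122 mm tweezers in the inspection tray. The depth data for thin steel is sparse, and the picture shows them whole and flat.

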